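# Present the guest's sweet on the little dish

## Task

Take the orange ball sweet from the wooden stand and set it down in the middle of the white dish. Then take the dish by its blue handle, lift it straight up clear of the red mat, turn it a quarter turn so that the handle points to the mat's white-striped edge, and finish still holding it steady over the middle of the mat, about 10 cm up, dish level and the sweet resting in its middle all the while. Leave the other sweets, the card terminal and the little tree alone, and do not drop the sweet.

Things in the scene. Friction and masses are not known exactly. Their poses are not given: they have to be found in the camera images.
- mat: the guest mat, a flat red square 200 x 200 mm and 4 mm thick, fixed to the counter; origin: centre of its underside, on the counter; z up; its -x edge (the one nearest the robot) carries a white stripe; it lies turned by up to 0.3 rad
- dish: round white dished plate, about 110 g, 130 mm across, loose on the middle of the mat on a flat foot 74 mm wide. Origin: centre of its foot; z up. Inside, a flat floor (blue spot) 10 mm in radius, 10 mm above the origin, then a 13 degree slope out to the rim, 23 mm above the origin. A blue upright handle stands at its -x side, which at the start points about to the mat's +y side
- dish_middle (a point): centre of the dish's inner floor, on the dish axis, 10 mm above the dish's origin; axes as the dish's
- dish_handle (a point): grip point in the dish's blue upright tab: 12 mm thick along the dish's y, 30 mm long along its x, top 64 mm above the dish's origin. This point: 82 mm out on the dish's -x side, 46 mm above its origin; axes as the dish's. Pinch from above across the 12 mm; the dish hangs off one side of it, so grip firmly (50 N holds it level)
- stand: dark wooden sweet stand, fixed, 190 x 56 x 30 mm, its length along its x, with three square seats (20 mm holes) 60 mm apart in its top; each holds one ball sweet; origin: centre of its underside, on the counter
- sweet_orange_center (a point): centre of the orange ball sweet, 32 mm in diameter, 20 g, hard and loose; it starts in one of the stand's three seats, centre 42 mm above the counter; when it rests in the middle of the dish its centre is 26 mm above the dish's origin
- sweet_orange: the orange sweet itself; origin at the underside as built, so it turns with it: use the centre point
- sweet_green_center (a point): centre of the green ball sweet, 32 mm in diameter, in another seat of the stand; to be left alone
- sweet_white_center (a point): centre of the white ball sweet, 32 mm in diameter, in another seat of the stand; to be left alone
- card_terminal: black card terminal lying flat, 75 x 160 x 28 mm, loose, beyond the mat; to be left alone; origin: centre of its underside
- topiary: little round green tree in a white pot, 84 mm wide, 165 mm tall, loose, to the robot's left; to be left alone; origin: centre of its underside
Not all that is in view belongs to the job. Of the things that look like the dish, the largest one is meant.

How it is judged:
By the outcome, as a careful person would: the job done as asked, in the order asked, and still so for the second after the job is handed in, while the arm keeps its last pose, push and grip.
It also fails if it takes over 61 s, if anything falls off the work surface, if the arm or the gripper's body presses on something with over 40 N, if the wrist force passes 120 N, or if a joint passes its speed limit or range.

## Robot

A 6-joint arm with a two-finger parallel gripper is mounted at the origin on the work surface. World frame = base frame: x ahead of the robot, y to its left, z up, the work surface at z = 0. Lengths are in m, angles in degrees, forces in N, time in s.
With the tool pointing down it reaches from about 0.3 to 0.75 m from the base axis. Payload 8.5 kg.
Tool frame: the origin (TCP) lies at the very end of the fingers, on their centre line; the grasp point (between the pads) lies 19 mm behind it (env.hold_point_z is the distance from the TCP to the grasp point, in m); z points along the fingers, y is the line along which they close (so a half turn about z gives the same grasp; the last joint's range is limited). The gripper opens to 85 mm and grips with 20 to 120 N. Pads are 22 mm wide; open, the fingers measure 114 mm over their backs; the gripper's body (76 mm by 85 mm) begins 54 mm behind the grasp point. The pads swing forward as they close: fully open they stand 13 mm farther back than shut.
Start: joints at [-85.732, 21.807, 74.336, -0, 83.858, -12.336], TCP at [0.157, -0.527, 0.231] pointing down, gripper open.
Joint ranges: [-178.18, 178.18], [-50.72, 133.34], [12.68, 142.11], [-81.47, 261.47], [9.98, 163.14], [-165.26, 165.26]. Speed limits (degrees/s): [136.94, 136.94, 180, 180, 180, 180].

## Interface

Orientations are given as a 3x3 rotation matrix whose columns are the frame's x, y, z axes.
In Python, from rig import env, optics gives the robot as it stands.
- The arm moves only by the shell command python3 -m jog 'ROWS' [OPENING] [FORCE]. ROWS is JSON, a list of rows, each an object with "linear": the shift along the tool's x, y, z in units of 40 mm (1.0 is 40 mm), a list of three; "roll": the turn about the tool's z in units of 5 degrees (1.0 is 5 degrees). A call has 1 to 12 rows; each row shifts and turns the commanded pose from where the row before left it, along the tool's axes as they then stand; what a row does not reach is not made up. A row lasts 1/12 s, in which the tool goes at most 41.7 mm and 7.16 degrees, less where a joint would pass 70% of its speed; a pose out of reach is approached as far as the arm can. A call is refused whole if a number of a shift passes 1 or a number of a turn 1, either way. A call with a gripper value outside its range is refused whole. OPENING is the opening, from -1 (shut) to 1 (fully open), set as the call begins (- or left out, the last holds). The fingers move at their own pace and stop on an object; FORCE is the grip in N (left out, the last holds). Time passes only in rows, so rows that do not move let the fingers close. It gives the time, the measured TCP pose, the force, the opening and the grip force at its end, in the units of the state.
- env.observe(): the state, without advancing time (a new reading comes with each control period).
- optics.get_image(name): name is "side" or "top" or "wrist"; returns the picture (384x512x3 uint8, red, green, blue); there is no depth.
- optics.calibration(name): a dict with "fov_y" (degrees; the focal length in pixels is half the picture's height over the tangent of half this angle, whatever the lens; pixels are square), "cx", "cy" (the principal point, pixels), "D" ([k1, k2, p1, p2, k3] as OpenCV has them; the pictures are not rectified), "T" (4x4, takes a point from camera to world coordinates). Camera axes: x right, y down, z forward; pixel columns grow to the right and rows downward; lengths in m; the calibration is good to about 2 mm. A picture is of the moment at which its call begins: read the wrist's pose just before it. calibration takes no time and is no camera call; for the wrist camera it gives the pose at the moment of the call.
- env.close_job(): hands the job in; it is judged then, once.
The state is a dict: "time_s": time; "q": joint angles; "qvel": joint speeds; "joint_efforts": joint torques, N m; "position": TCP position; "tool_rot": TCP orientation; "ft_force": force on the tool from outside, world axes, zero at the start; "wrist_torque": the same for the moment, N m; "grip_width": finger opening in m; "gripper_force": force on a finger pad.
Only numpy, scipy, OpenCV 4.12 (cv2) and the standard library are available. Lean on these libraries where they do the work, as an engineer would, in place of code of your own. Each camera call takes 0.05 s, during which the arm holds its last target. There are 200 camera calls.

## Working session

There is one attempt and no reset: what is moved stays moved. The work goes in short steps, Python scripts to look and compute and a shell command to move; the robot and the scene stay as the last step left them, time stands still between calls to the robot, and variables do not carry over. Pictures are saved under pics/ and viewed, at most 10 in all, crops included, and the job is handed in when it is done.

```bash
ls; mkdir -p pics
python3 - <<'E'
from rig import env, optics
import cv2,numpy as np
s=env.observe();print(s['time_s'],s['position'],s['tool_rot'],s['grip_width'],env.hold_point_z)
ims=[]
for n in ['top','side']:
    im=optics.get_image(n);cv2.imwrite(f'pics/{n}0.png',im[:,:,::-1]);c=optics.calibration(n);print(n,c)
E
```

```text
pics
0.0 [ 0.15712463 -0.5267728   0.23071269] [[ 9.58298713e-01  2.85768370e-01 -1.23563412e-04]
 [ 2.85768243e-01 -9.58297661e-01  1.45034200e-03]
 [ 2.96051339e-04 -1.42517137e-03 -9.99998941e-01]] 0.08505743165971542 0.0187
top {'fov_y': 51.34333198394828, 'cx': 251.39849592263, 'cy': 188.93208401551192, 'D': array([-0.07761356,  0.        ,  0.        ,  0.        ,  0.        ]), 'T': array([[-0.00499022, -0.98998771,  0.14106537,  0.4507306 ],
       [-0.99996552,  0.00400391, -0.00727486,  0.08684329],
       [ 0.0066372 , -0.14109681, -0.98997355,  1.1484969 ],
       [ 0.        ,  0.        ,  0.        ,  1.        ]])}
side {'fov_y': 56.57211435982784, 'cx': 253.72517249232624, 'cy': 191.49071304385896, 'D': array([-0.0805226,  0.       ,  0.       ,  0.       ,  0.       ]), 'T': array([[ 0.92363704, -0.17852353,  0.33915184,  0.33811563],
       [-0.38288972, -0.46912141,  0.7958144 , -0.58708474],
       [ 0.0170318 , -0.86490141, -0.50165273,  0.46753877],
       [ 0.        ,  0.        ,  0.        ,  1.        ]])}
```

View pics/top0.png

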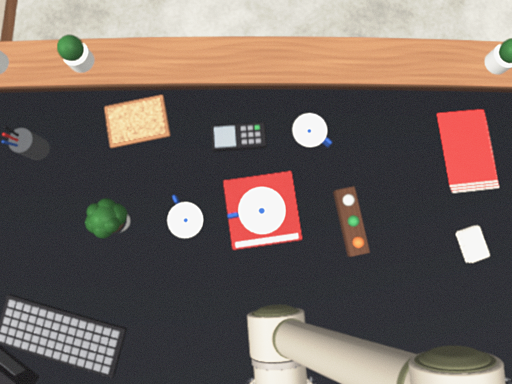

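View pics/side0.png

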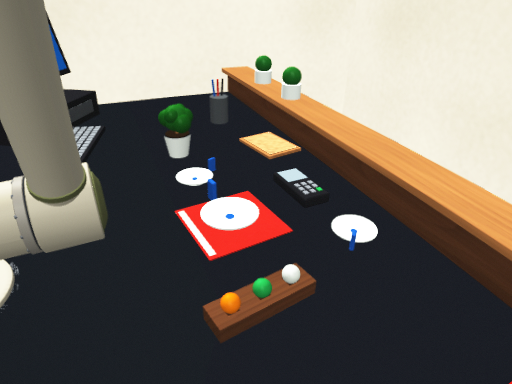

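Dish-like things in the top view are at (262,210) on the red mat, at (185,220) and at (310,130). The one on the mat is the largest, about 47 px across against about 36 px, so it is the one meant. The orange ball is at (358,242), with green at (353,221) and white at (348,200). The mat's stripe is at about (267,241). In the side view the handle is at (212,188) and the orange ball at (230,302).

```bash
cat > h.py <<'E'
from rig import env, optics
import cv2,numpy as np
def K(c):
    f=192/np.tan(np.radians(c['fov_y']/2));return np.array([[f,0,c['cx']],[0,f,c['cy']],[0,0,1]])
def ray(c,p):
    u=cv2.undistortPoints(np.array(p,float).reshape(-1,1,2),K(c),c['D']).reshape(-1,2)
    d=np.c_[u,np.ones(len(u))]@c['T'][:3,:3].T
    return c['T'][:3,3],d
def plane(c,p,z):
    o,d=ray(c,p);return o+d*((z-o[2])/d[:,2])[:,None]
def proj(c,P):
    T=np.linalg.inv(c['T']);r=cv2.Rodrigues(T[:3,:3])[0]
    return cv2.projectPoints(np.array(P,float).reshape(-1,1,3),r,T[:3,3],K(c),c['D'])[0].reshape(-1,2)
def mask(im,col):
    h=cv2.cvtColor(im,cv2.COLOR_RGB2HSV);H,S,V=[h[:,:,i].astype(int) for i in range(3)]
    return {'orange':(H>6)&(H<22)&(S>180)&(V>150),'blue':(H>100)&(H<125)&(S>130)&(V>60),
     'red':((H<5)|(H>174))&(S>150)&(V>100),'white':(S<40)&(V>170),'green':(H>50)&(H<75)&(S>150)&(V>80)}[col].astype(np.uint8)
def blobs(im,col,box=None,amin=5):
    m=mask(im,col)
    if box: z=np.zeros_like(m);x0,y0,x1,y1=box;z[y0:y1,x0:x1]=m[y0:y1,x0:x1];m=z
    n,l,s,c=cv2.connectedComponentsWithStats(m)
    return [(c[i],s[i],l==i) for i in range(1,n) if s[i,4]>=amin]
E
python3 - <<'E'
from h import *
im=cv2.imread('pics/top0.png')[:,:,::-1].copy();si=cv2.imread('pics/side0.png')[:,:,::-1].copy()
ct,cs=optics.calibration('top'),optics.calibration('side')
for col,z,bt,bs in [('orange',.042,(330,180,375,260),(200,260,320,335)),('green',.042,(330,180,375,260),(200,260,320,335)),('white',.042,(330,180,375,260),(200,260,320,335))]:
    for i,c,b in ((im,ct,bt),(si,cs,bs)):
        for q in blobs(i,col,b): print(col,q[0],q[1],plane(c,q[0],z)[0][:2])
for i,c,b in ((im,ct,(215,165,305,255)),(si,cs,(170,180,295,255))):
    for q in blobs(i,'blue',b): print('blue',q[0],q[1],plane(c,q[0],.014)[0][:2],plane(c,q[0],.05)[0][:2])
    for q in blobs(i,'white',b,30):
        cnt=max(cv2.findContours(q[2].astype(np.uint8),0,1)[0],key=len).reshape(-1,2)
        w=plane(c,cnt,.027)[:,:2].astype(np.float32);(cc,r)=cv2.minEnclosingCircle(w)
        print('white',q[0],q[1],cc,r*1e3)
m=(mask(im,'red')|mask(im,'white'));z=np.zeros_like(m);z[165:255,215:305]=m[165:255,215:305]
w=plane(ct,np.argwhere(z)[:,::-1],.004)[:,:2].astype(np.float32);print('mat',cv2.minAreaRect(w))
cr=cv2.resize(im[160:260,170:380],None,fx=3.8,fy=3.8,interpolation=cv2.INTER_CUBIC);cv2.imwrite('pics/crop0.png',cr[:,:,::-1])
E
```

```text
orange [230.05813953 302.36046512] [220 292  21  21 344] [ 0.45989212 -0.2161874 ]
green [261.71821306 287.24054983] [253 277  19  21 291] [ 0.51868049 -0.20452815]
white [348.11111111 199.60185185] [343 194  12  12 108] [ 0.57707186 -0.19242023]
white [290.59003831 272.79693487] [282 264  18  19 261] [ 0.57843513 -0.19165712]
blue [261.25  210.375] [259 209   5   4  16] [0.55058284 0.05075335] [0.54741432 0.05189856]
blue [232.02702703 215.16216216] [227 213  11   5  37] [0.53729189 0.13395305] [0.53454511 0.13245816]
white [261.36411455 209.94389246] [ 238  187   48   47 1711] (0.5510284900665283, 0.050691086798906326) 66.60541892051697
white [266.33527697 240.00291545] [235 233  63  15 343] (0.46922171115875244, 0.0383000522851944) 88.34201097488403
blue [211.65536723 189.20338983] [207 180  10  20 177] [0.54868799 0.18141129] [0.53197364 0.12041131]
blue [229.4516129  215.74193548] [226 214   8   5  31] [0.55140084 0.0508342 ] [5.34471153e-01 1.98874920e-04]
white [192.27131783 181.85271318] [177 180  31   6 129] (0.5088232755661011, 0.2237725853919983) 39.039116352796555
white [229.1756847  212.81830327] [ 200  197   59   33 1497] (0.5500324964523315, 0.048201143741607666) 67.32426583766937
white [196.93093093 233.36936937] [178 211  38  44 333] (0.4628108739852905, 0.005125422030687332) 85.20286530256271
mat ((0.5539779663085938, 0.04824391007423401), (0.2027553915977478, 0.20373453199863434), 7.834575653076172)
```

View pics/crop0.png

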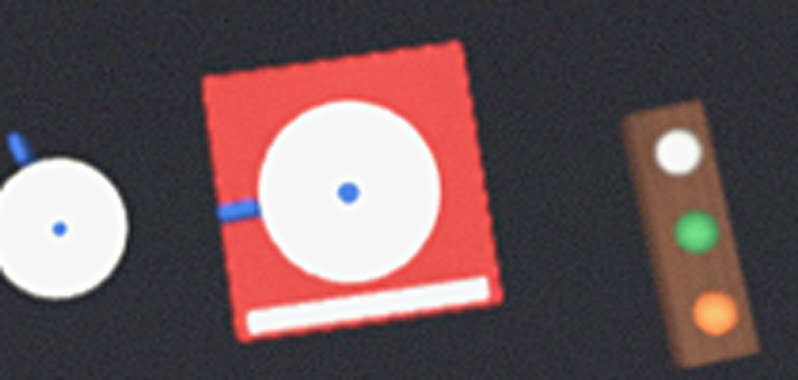

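The crop confirms it: the large dish sits on the red mat, with its handle pointing left in the picture (mat +y). The smaller dish lies to its left, and the orange ball is in the stand seat nearest the robot.

```bash
python3 -m jog '[{"linear":[0.43,-0.24,0.09],"roll":0},{"linear":[0.86,-0.48,0.18],"roll":0},{"linear":[0.86,-0.48,0.18],"roll":0},{"linear":[0.86,-0.48,0.18],"roll":0},{"linear":[0.86,-0.48,0.18],"roll":0},{"linear":[0.86,-0.48,0.18],"roll":0},{"linear":[0.86,-0.48,0.18],"roll":0},{"linear":[0.86,-0.48,0.18],"roll":0},{"linear":[0.86,-0.48,0.18],"roll":0},{"linear":[0.86,-0.48,0.18],"roll":0},{"linear":[0.86,-0.48,0.18],"roll":0},{"linear":[0.43,-0.24,0.09],"roll":1}]' 1 40
python3 -m jog '[{"linear":[0,0,0],"roll":0},{"linear":[0,0,0],"roll":0},{"linear":[0,0,0],"roll":0}]'
cat >> h.py <<'E'
def delta(x,y,z,yaw_y):
    """tool-frame units to target TCP; yaw_y = wanted world angle of tool y (deg)"""
    s=env.observe();R=s['tool_rot'];d=R.T@(np.array([x,y,z])-s['position'])/.04
    yw=np.degrees(np.arctan2(R[1,1],R[0,1]));t=(yaw_y-yw+180)%360-180
    print('t',round(s['time_s'],2),'pos',s['position'].round(4),'yaw_y',yw.round(2),'units',d.round(3),'roll units',round(-t/5,3),'F',s['ft_force'].round(1),'w',round(s['grip_width'],4),'gf',round(s['gripper_force'],1),'tilt',np.degrees(np.arccos(-R[2,2])).round(2))
E
python3 - <<'E'
from h import *
c=optics.calibration('wrist');im=optics.get_image('wrist');cv2.imwrite('pics/w0.png',im[:,:,::-1])
for col in('orange','green'):
    for q in blobs(im,col,None,60): print(col,q[0],q[1],plane(c,q[0],.042)[0])
delta(.46,-.2162,.032,-78.8)
E
```

```text
time_s: 1.1
position: [0.4611, -0.2132, 0.1511]
tool_rot: [[0.979, 0.204, -0.001], [0.204, -0.979, 0.002], [-0.0, -0.002, -1.0]]
ft_force: [0.4, -0.3, 0.4]
grip_width: 0.0856
gripper_force: 0.0
time_s: 1.35
position: [0.4591, -0.2169, 0.1521]
tool_rot: [[0.979, 0.202, -0.0], [0.202, -0.979, -0.0], [-0.0, 0.0, -1.0]]
ft_force: [0.1, -1.1, -0.3]
grip_width: 0.0852
gripper_force: 0.0
orange [256.1856492  194.19248292] [240 178  34  33 878] [ 0.4601922  -0.21484142  0.042     ]
green [257.33656958 128.30960086] [241 111  34  36 927] [ 0.52013501 -0.20357827  0.042     ]
t 1.4 pos [ 0.4589 -0.2173  0.1522] yaw_y -78.4 units [ 0.032 -0.021  3.005] roll units 0.08 F [-0.2  0.2 -0. ] w 0.0854 gf 0.0 tilt 0.01
```

View pics/w0.png

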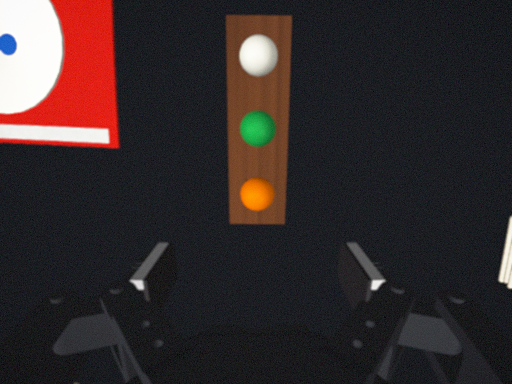

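The wrist view shows the orange ball at (256,194), centred between the fingers, and green at (257,128). Next I descend and close.

```bash
python3 -m jog '[{"linear":[0.02,-0.04,0.3],"roll":0.08},{"linear":[0,0,0.5],"roll":0},{"linear":[0,0,0.5],"roll":0},{"linear":[0,0,0.5],"roll":0},{"linear":[0,0,0.5],"roll":0},{"linear":[0,0,0.3],"roll":0},{"linear":[0,0,0.25],"roll":0},{"linear":[0,0,0.15],"roll":0},{"linear":[0,0,0],"roll":0},{"linear":[0,0,0],"roll":0}]'
python3 -m jog '[{"linear":[0,0,0],"roll":0},{"linear":[0,0,0],"roll":0},{"linear":[0,0,0],"roll":0},{"linear":[0,0,0],"roll":0},{"linear":[0,0,0],"roll":0},{"linear":[0,0,0],"roll":0},{"linear":[0,0,0],"roll":0},{"linear":[0,0,0],"roll":0},{"linear":[0,0,0],"roll":0},{"linear":[0,0,0],"roll":0}]' -1 30
```

```text
time_s: 2.23
position: [0.4597, -0.2154, 0.0325]
tool_rot: [[0.981, 0.194, 0.0], [0.194, -0.981, -0.0], [0.0, 0.0, -1.0]]
ft_force: [0.1, -0.2, 1.1]
grip_width: 0.0853
gripper_force: 0.0
time_s: 3.07
position: [0.4606, -0.2157, 0.0327]
tool_rot: [[0.981, 0.194, 0.002], [0.194, -0.981, -0.002], [0.002, 0.002, -1.0]]
ft_force: [1.0, -5.0, 5.2]
grip_width: 0.0301
gripper_force: 29.5
```

```bash
python3 -m jog '[{"linear":[0,0,-0.1],"roll":0},{"linear":[0,0,-0.3],"roll":0},{"linear":[0,0,-0.4],"roll":0},{"linear":[0,0,-0.5],"roll":0},{"linear":[0,0,-0.5],"roll":0},{"linear":[0,0,-0.5],"roll":0},{"linear":[0,0,-0.3],"roll":0},{"linear":[0,0,-0.1],"roll":0},{"linear":[0,0,0],"roll":0}]'
python3 - <<'E'
from h import *
c=optics.calibration('wrist');im=optics.get_image('wrist');cv2.imwrite('pics/w1.png',im[:,:,::-1])
s=env.observe()
for q in blobs(im,'orange',None,60):
    print(q[0],q[1]);o,d=ray(c,[q[0]])
    # point on the ray in the tool x-plane through TCP
    n=s['tool_rot'][:,0];k=n@(s['position']-o)/(d[0]@n);print(s['tool_rot'].T@(o+k*d[0]-s['position']))
delta(.551,.0507,.12,-78.8)
E
```

```text
time_s: 3.82
position: [0.4598, -0.2144, 0.1405]
tool_rot: [[0.981, 0.194, 0.0], [0.194, -0.981, 0.0], [0.0, -0.0, -1.0]]
ft_force: [-0.5, -0.0, -1.1]
grip_width: 0.0301
gripper_force: 29.7
[256.789569   255.91162622] [ 228  226   59   61 2761]
[ 2.27894214e-17 -7.96127568e-04 -9.33295945e-03]
t 3.87 pos [ 0.4595 -0.2142  0.1396] yaw_y -78.78 units [ 3.532 -6.051  0.496] roll units 0.003 F [ 0.2 -1.  -0.7] w 0.0302 gf 29.7 tilt 0.08
```

View pics/w1.png

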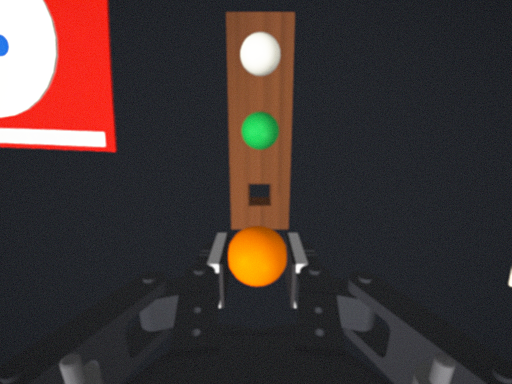

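The ball is held at (257,256), 9 mm above the fingertips, and its seat is empty. Next I carry it over the dish.

```bash
python3 -m jog '[{"linear":[0.2,-0.35,0],"roll":0},{"linear":[0.39,-0.67,0],"roll":0},{"linear":[0.39,-0.67,0],"roll":0},{"linear":[0.39,-0.67,0],"roll":0},{"linear":[0.39,-0.67,0],"roll":0},{"linear":[0.39,-0.67,0],"roll":0},{"linear":[0.39,-0.67,0],"roll":0},{"linear":[0.39,-0.67,0],"roll":0},{"linear":[0.39,-0.67,0],"roll":0},{"linear":[0.2,-0.34,0],"roll":0},{"linear":[0,0,0],"roll":0},{"linear":[0,0,0],"roll":0}]'
python3 - <<'E'
from h import *
c=optics.calibration('wrist');im=optics.get_image('wrist')
m=mask(im,'white');cv2.imwrite('pics/w2.png',im[:,:,::-1])
for q in blobs(im,'white',None,500):
    cnt=max(cv2.findContours(q[2].astype(np.uint8),0,1)[0],key=len).reshape(-1,2)
    h=cv2.convexHull(cnt).reshape(-1,2)
    w=plane(c,h,.027)[:,:2].astype(np.float32);cc,r=cv2.minEnclosingCircle(w);print(q[0],q[1],cc,r)
for q in blobs(im,'blue',None,10): print('blue',q[0],q[1],plane(c,q[0],.014)[0])
delta(.551,.0507,.0195,-78.8)
E
```

```text
time_s: 4.87
position: [0.5503, 0.0506, 0.1387]
tool_rot: [[0.981, 0.196, -0.003], [0.196, -0.981, 0.0], [-0.003, -0.001, -1.0]]
ft_force: [0.5, -1.0, 0.2]
grip_width: 0.0303
gripper_force: 29.7
[471.73106646   8.73724884] [ 432    0   80   23 1294] (0.7533280253410339, -0.09340856224298477) 0.03645453602075577
[258.04431996 181.70409424] [  190   123   136   118 12139] (0.552293598651886, 0.05147648602724075) 0.06535390764474869
[ 42.78692968 172.44436079] [   0  124   89   97 6641] (0.5293059349060059, 0.2616458535194397) 0.04825807362794876
blue [504.31496063  24.13910761] [493   9  19  31 381] [ 0.74984989 -0.13851727  0.014     ]
blue [ 12.4752 113.0544] [  0 100  30  26 625] [0.58131722 0.30171842 0.014     ]
blue [ 47.72033898 172.44067797] [ 42 167  12  12 118] [0.52809646 0.26486558 0.014     ]
blue [257.95       189.55384615] [249 181  19  18 260] [0.55219899 0.0511481  0.014     ]
blue [164.33649789 199.16244726] [141 186  48  27 948] [0.52364212 0.14257111 0.014     ]
t 4.92 pos [0.5503 0.0498 0.139 ] yaw_y -78.78 units [ 0.028 -0.018  2.988] roll units 0.005 F [ 0.2 -0.9 -0.4] w 0.0302 gf 29.7 tilt 0.13
```

View pics/w2.png

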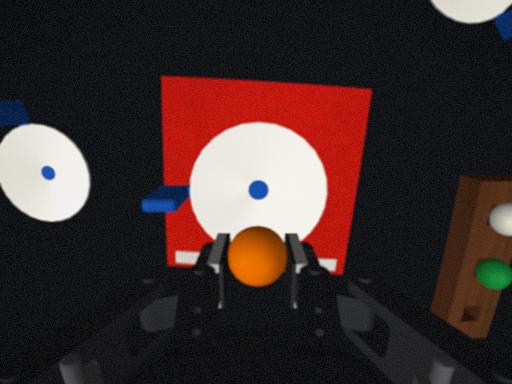

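The dish's blue spot is at (258,190) and its handle at (165,199), with the ball still held. I lower it and release with a partial opening.

```bash
python3 -m jog '[{"linear":[0.05,-0.02,0.2],"roll":0},{"linear":[0,0,0.4],"roll":0},{"linear":[0,0,0.5],"roll":0},{"linear":[0,0,0.5],"roll":0},{"linear":[0,0,0.5],"roll":0},{"linear":[0,0,0.35],"roll":0},{"linear":[0,0,0.2],"roll":0},{"linear":[0,0,0.15],"roll":0},{"linear":[0,0,0.1],"roll":0},{"linear":[0,0,0.03],"roll":0},{"linear":[0,0,0],"roll":0},{"linear":[0,0,0],"roll":0}]'
python3 - <<'E'
from h import *
delta(.552,.0511,.0213,-78.8)
E
```

```text
time_s: 5.92
position: [0.5531, 0.0511, 0.0235]
tool_rot: [[0.981, 0.194, 0.001], [0.194, -0.981, -0.0], [0.001, 0.0, -1.0]]
ft_force: [0.3, 0.6, 0.2]
grip_width: 0.0298
gripper_force: 29.7
t 5.92 pos [0.5531 0.0511 0.0235] yaw_y -78.8 units [-0.027 -0.007  0.055] roll units 0.001 F [0.3 0.6 0.2] w 0.0298 gf 29.7 tilt 0.07
```

```bash
python3 -m jog '[{"linear":[0,0,0.03],"roll":0},{"linear":[0,0,0.02],"roll":0},{"linear":[0,0,0],"roll":0},{"linear":[0,0,0],"roll":0},{"linear":[0,0,0],"roll":0}]'
python3 -m jog '[{"linear":[0,0,0],"roll":0},{"linear":[0,0,0],"roll":0},{"linear":[0,0,0],"roll":0},{"linear":[0,0,0],"roll":0},{"linear":[0,0,0],"roll":0},{"linear":[0,0,0],"roll":0}]' 0.2 30
python3 -m jog '[{"linear":[0,0,-0.1],"roll":0},{"linear":[0,0,-0.3],"roll":0},{"linear":[0,0,-0.5],"roll":0},{"linear":[0,0,-0.5],"roll":0},{"linear":[0,0,-0.5],"roll":0},{"linear":[0,0,-0.5],"roll":0},{"linear":[0,0,-0.3],"roll":0},{"linear":[0,0,-0.1],"roll":0},{"linear":[0,0,0],"roll":0}]'
python3 - <<'E'
from h import *
c=optics.calibration('wrist');im=optics.get_image('wrist')
cv2.imwrite('pics/w3.png',im[:,:,::-1])
for q in blobs(im,'orange',None,60): print('or',q[0],q[1],plane(c,q[0],.030)[0])
for q in blobs(im,'white',None,3000):
    h=cv2.convexHull(np.argwhere(q[2])[:,::-1].astype(np.int32)).reshape(-1,2)
    print('dish',cv2.minEnclosingCircle(plane(c,h,.027)[:,:2].astype(np.float32)))
for q in blobs(im,'blue',None,10): print('blue',q[0],q[1],plane(c,q[0],.014)[0])
delta(.535,.131,.12,12)
E
```

```text
time_s: 6.33
position: [0.553, 0.0511, 0.0212]
tool_rot: [[0.981, 0.194, 0.001], [0.194, -0.981, -0.0], [0.001, 0.0, -1.0]]
ft_force: [-0.5, 0.4, 1.6]
grip_width: 0.0303
gripper_force: 29.8
time_s: 6.83
position: [0.5528, 0.0511, 0.0209]
tool_rot: [[0.981, 0.194, -0.0], [0.194, -0.981, 0.0], [-0.0, -0.0, -1.0]]
ft_force: [-0.1, -0.5, 0.6]
grip_width: 0.0511
gripper_force: 0.0
time_s: 7.58
position: [0.5531, 0.0511, 0.1339]
tool_rot: [[0.981, 0.194, 0.002], [0.194, -0.981, -0.0], [0.002, 0.001, -1.0]]
ft_force: [0.0, 0.8, -0.2]
grip_width: 0.0511
gripper_force: 0.0
or [255.35993976 198.23343373] [242 183  29  30 664] [0.55217335 0.05348382 0.03      ]
dish ((0.5395307540893555, 0.04472582787275314), 0.07937276363372803)
dish ((0.5294569730758667, 0.26158860325813293), 0.04810410365462303)
blue [505.46518987  26.88291139] [496  13  16  29 316] [ 0.74915813 -0.13733894  0.014     ]
blue [ 10.81238616 117.20400729] [  0 104  26  26 549] [0.58153027 0.29972847 0.014     ]
blue [ 44.76033058 177.03305785] [ 39 171  12  13 121] [0.52814546 0.26482591 0.014     ]
blue [162.82041217 204.31697743] [ 139  190   49   29 1019] [0.5232575  0.14262554 0.014     ]
t 7.63 pos [0.5526 0.0511 0.1328] yaw_y -78.8 units [-0.045 -2.044  0.32 ] roll units -18.159 F [ 0.4  0.2 -0.3] w 0.0513 gf 0.0 tilt 0.0
```

View pics/w3.png

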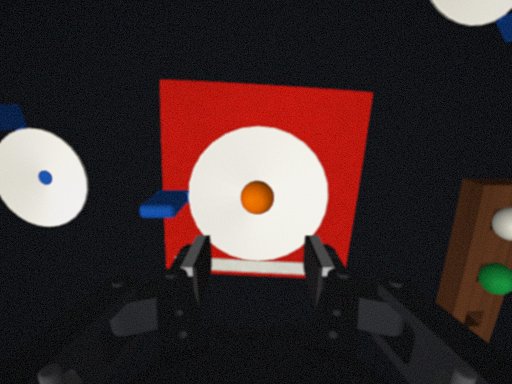

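The ball rests in the dish's middle at (255,198), and the handle is at (163,204). Next I fit the handle direction from the three views.

Run:
```python
from h import *
from scipy.optimize import minimize
c=optics.calibration('wrist')
V=[('w3',c,(135,185,192,222)),('side0',optics.calibration('side'),(200,175,222,203)),('top0',optics.calibration('top'),(222,208,242,222))]
def soft(p,v,U=8):
    n,c,b=v;th,zb,dx,dy=p;th=np.radians(th);e=np.array([np.cos(th),np.sin(th)]);n2=np.array([-e[1],e[0]])
    P=[[*(np.array([.552+dx,.0511+dy])+r*e+s*n2),z] for r in(.067,.097) for s in(-.006,.006) for z in(zb,.068)]
    q=cv2.convexHull(proj(c,P).astype(np.float32)).reshape(-1,2)
    x0,y0,x1,y1=b;m=np.zeros(((y1-y0)*U,(x1-x0)*U),np.uint8);cv2.fillConvexPoly(m,np.round((q-[x0-.5,y0-.5])*U).astype(np.int32),1)
    return cv2.resize(m.astype(np.float32),(x1-x0,y1-y0),interpolation=cv2.INTER_AREA)
M=[]
for n,cc,b in V:
    im=cv2.imread(f'pics/{n}.png')[:,:,::-1].copy();M.append(mask(im,'blue')[b[1]:b[3],b[0]:b[2]])
def cost(p,idx): return sum(np.abs(soft(p,V[i])-M[i]).sum()/M[i].sum() for i in idx)
for idx in([0],[1],[2],[0,1,2]):
    f=lambda p:cost((p[0],p[1]/1e3,p[2]/1e3,p[3]/1e3),idx)+((p[2]**2+p[3]**2)/9)*.05
    r=minimize(f,[101,20,0,0],method='Nelder-Mead',options=dict(initial_simplex=[[101,20,0,0],[106,20,0,0],[101,28,0,0],[101,20,3,0],[101,20,0,3]]));print(idx,r.x.round(2),round(r.fun,3))
# mat in wrist view: red/white mask min-area rect
im=cv2.imread('pics/w3.png')[:,:,::-1].copy()
m=(mask(im,'red'));h=cv2.convexHull(np.argwhere(m[:260])[:,::-1].astype(np.int32)).reshape(-1,2)
h=h[(h[:,1]<255)];rect=cv2.minAreaRect(plane(c,h,.004)[:,:2].astype(np.float32));print(rect)
```

```text
[0] [101.26  25.64   0.73  -0.23] 0.168
[1] [102.41  23.56  -0.24   0.13] 0.203
[2] [103.23  67.2    0.24   0.74] 0.39
[0, 1, 2] [101.11  23.34  -0.27   0.7 ] 1.214
((0.5664763450622559, 0.05118723213672638), (0.17718829214572906, 0.2006872296333313), 8.062857627868652)
```

```bash
python3 -m jog '[{"linear":[-0.04,-0.26,0],"roll":-1},{"linear":[0,0,0],"roll":-1},{"linear":[0,0,0],"roll":-1},{"linear":[0,0,0],"roll":-1},{"linear":[0,0,0],"roll":-1},{"linear":[0,0,0],"roll":-1},{"linear":[0,0,0],"roll":-1},{"linear":[0,0,0],"roll":-1},{"linear":[0,0,0],"roll":-1},{"linear":[0,0,0],"roll":-1},{"linear":[0,0,0],"roll":-1},{"linear":[0,0,0],"roll":-1}]'
python3 -m jog '[{"linear":[0,0,0],"roll":-1},{"linear":[0,0,0],"roll":-1},{"linear":[0,0,0],"roll":-1},{"linear":[0,0,0],"roll":-1},{"linear":[0,0,0],"roll":-1},{"linear":[0,0,0],"roll":-1},{"linear":[0,0,0],"roll":-0.1},{"linear":[0,0,0],"roll":0}]'
python3 - <<'E'
from h import *
delta(.5352,.1317,.031,11.8)
E
```

```text
time_s: 8.63
position: [0.5486, 0.061, 0.1316]
tool_rot: [[0.318, 0.948, -0.002], [0.948, -0.318, 0.0], [-0.001, -0.002, -1.0]]
ft_force: [-0.0, 1.1, 0.3]
grip_width: 0.0511
gripper_force: 0.0
time_s: 9.3
position: [0.5488, 0.061, 0.132]
tool_rot: [[-0.201, 0.98, -0.002], [0.98, 0.201, 0.0], [0.001, -0.002, -1.0]]
ft_force: [1.0, -0.2, -0.1]
grip_width: 0.0514
gripper_force: 0.0
t 9.3 pos [0.5488 0.061  0.132 ] yaw_y 11.59 units [1.798 0.026 2.526] roll units -0.041 F [ 1.  -0.2 -0.1] w 0.0514 gf 0.0 tilt 0.1
```

```bash
python3 -m jog '[{"linear":[0.3,0.02,0],"roll":-0.04},{"linear":[0.4,0,0],"roll":0},{"linear":[0.5,0,0],"roll":0},{"linear":[0.4,0,0],"roll":0},{"linear":[0.2,0,0],"roll":0},{"linear":[0,0,0],"roll":0},{"linear":[0,0,0],"roll":0}]' 0.3
python3 - <<'E'
from h import *
c=optics.calibration('wrist');im=optics.get_image('wrist')
th=np.radians(101.8);e=np.array([np.cos(th),np.sin(th)]);n=np.array([-e[1],e[0]])
P=[[*(np.array([.552,.0514])+r*e+s*n),z] for r in(.067,.097) for s in(-.006,.006) for z in(.025,.068)]
q=cv2.convexHull(proj(c,P).astype(np.float32)).reshape(-1,1,2)
for b in blobs(im,'blue',None,10): print('blue',b[0],b[1])
for b in blobs(im,'orange',None,10): print('or',b[0],b[1],plane(c,b[0],.030)[0])
print(q.reshape(-1,2).round(0).tolist())
o=im[:,:,::-1].copy();cv2.polylines(o,[q.astype(np.int32)],True,(0,255,255),1);cv2.imwrite('pics/w4.png',o)
delta(.5352,.1317,.031,11.8)
E
```

```text
time_s: 9.88
position: [0.5351, 0.1319, 0.1328]
tool_rot: [[-0.206, 0.978, -0.0], [0.978, 0.206, -0.0], [-0.0, -0.0, -1.0]]
ft_force: [0.1, -0.8, 0.2]
grip_width: 0.0559
gripper_force: 0.0
blue [357.39617834  18.23184713] [337   4  43  31 785]
blue [277.91346154  42.96634615] [271  35  15  17 208]
blue [256.96125461 204.01291513] [251 181  13  46 542]
or [257.61068702 275.72061069] [244 261  28  30 655] [0.55376828 0.05170462 0.03      ]
[[263.0, 193.0], [263.0, 229.0], [248.0, 229.0], [248.0, 193.0], [249.0, 181.0], [262.0, 181.0]]
t 9.93 pos [0.5353 0.1314 0.1328] yaw_y 11.88 units [0.008 0.    2.546] roll units 0.016 F [-0.6  0.  -0.7] w 0.0557 gf 0.0 tilt 0.01
```

View pics/w4.png

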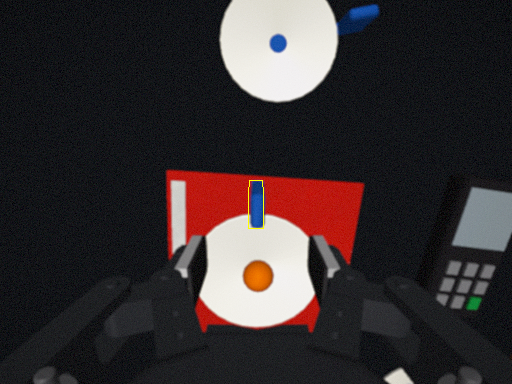

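The fitted outline matches the handle at (257,204), and the ball is at (258,276). I descend and grip.

```bash
python3 -m jog '[{"linear":[0,0.01,0.2],"roll":0},{"linear":[0,0,0.4],"roll":0},{"linear":[0,0,0.5],"roll":0},{"linear":[0,0,0.5],"roll":0},{"linear":[0,0,0.4],"roll":0},{"linear":[0,0,0.3],"roll":0},{"linear":[0,0,0.15],"roll":0},{"linear":[0,0,0.1],"roll":0},{"linear":[0,0,0],"roll":0},{"linear":[0,0,0],"roll":0}]'
python3 -m jog '[{"linear":[0,0,0],"roll":0},{"linear":[0,0,0],"roll":0},{"linear":[0,0,0],"roll":0},{"linear":[0,0,0],"roll":0},{"linear":[0,0,0],"roll":0},{"linear":[0,0,0],"roll":0},{"linear":[0,0,0],"roll":0},{"linear":[0,0,0],"roll":0},{"linear":[0,0,0],"roll":0},{"linear":[0,0,0],"roll":0},{"linear":[0,0,0],"roll":0},{"linear":[0,0,0],"roll":0}]' -1 65
python3 - <<'E'
from h import *
c=optics.calibration('wrist');im=optics.get_image('wrist');cv2.imwrite('pics/w5.png',im[:,:,::-1])
for b in blobs(im,'orange',None,10): print('or',b[0],b[1],plane(c,b[0],.030)[0])
delta(.5352,.1317,.131,11.8)
E
```

```text
time_s: 10.77
position: [0.5359, 0.1315, 0.0313]
tool_rot: [[-0.206, 0.979, 0.001], [0.979, 0.206, 0.0], [-0.0, 0.001, -1.0]]
ft_force: [1.1, 0.8, 0.3]
grip_width: 0.0555
gripper_force: 0.0
time_s: 11.77
position: [0.5358, 0.1317, 0.0313]
tool_rot: [[-0.206, 0.978, 0.001], [0.978, 0.206, -0.0], [-0.0, 0.001, -1.0]]
ft_force: [-0.8, -0.2, 6.2]
grip_width: 0.011
gripper_force: 64.0
t 11.82 pos [0.5358 0.1318 0.0313] yaw_y 11.91 units [ 1.000e-03 -1.300e-02 -2.493e+00] roll units 0.022 F [-1.2  0.1  6.1] w 0.0111 gf 64.0 tilt 0.04
```

```bash
python3 -m jog '[{"linear":[0,0,-0.03],"roll":0},{"linear":[0,0,-0.06],"roll":0},{"linear":[0,0,-0.09],"roll":0},{"linear":[0,0,-0.12],"roll":0},{"linear":[0,0,-0.15],"roll":0},{"linear":[0,0,-0.18],"roll":0},{"linear":[0,0,-0.2],"roll":0},{"linear":[0,0,-0.2],"roll":0},{"linear":[0,0,-0.2],"roll":0},{"linear":[0,0,-0.2],"roll":0},{"linear":[0,0,-0.2],"roll":0},{"linear":[0,0,-0.2],"roll":0}]'
python3 -m jog '[{"linear":[0,0,-0.18],"roll":0},{"linear":[0,0,-0.15],"roll":0},{"linear":[0,0,-0.12],"roll":0},{"linear":[0,0,-0.09],"roll":0},{"linear":[0,0,-0.06],"roll":0},{"linear":[0,0,-0.02],"roll":0},{"linear":[0,0,0],"roll":0},{"linear":[0,0,0],"roll":0}]'
python3 - <<'E'
from h import *
delta(.5352,.1317,.129,11.8)
for n in('wrist','side','top'):
    c=optics.calibration(n);im=optics.get_image(n);cv2.imwrite(f'pics/{n}6.png',im[:,:,::-1])
    for b in blobs(im,'orange',(150,100,400,384),10): print(n,'or',b[0],b[1],plane(c,b[0],.128)[0])
    if n!='wrist':
      for q in blobs(im,'white',(150,120,320,280),800):
        h=cv2.convexHull(np.argwhere(q[2])[:,::-1].astype(np.int32)).reshape(-1,2)
        print('dish',cv2.minEnclosingCircle(plane(c,h,.125)[:,:2].astype(np.float32)))
a,b=[cv2.imread(f'pics/{n}6.png') for n in('side','wrist')]
cv2.imwrite('pics/v6.png',np.hstack([a[80:330,110:360],b[130:380,130:380]]).repeat(1,0))
E
```

```text
time_s: 12.82
position: [0.5356, 0.1317, 0.1051]
tool_rot: [[-0.206, 0.978, 0.0], [0.978, 0.206, 0.0], [-0.0, 0.0, -1.0]]
ft_force: [0.0, -0.2, -1.0]
grip_width: 0.0113
gripper_force: 63.3
time_s: 13.48
position: [0.5354, 0.1317, 0.1287]
tool_rot: [[-0.206, 0.978, -0.001], [0.978, 0.206, -0.0], [0.0, -0.001, -1.0]]
ft_force: [0.7, -0.4, -1.1]
grip_width: 0.0111
gripper_force: 63.3
t 13.48 pos [0.5354 0.1317 0.1287] yaw_y 11.9 units [ 0.001 -0.005 -0.009] roll units 0.021 F [ 0.7 -0.4 -1.1] w 0.0111 gf 63.3 tilt 0.03
side or [229.0137931  170.89655172] [223 164  13  14 145] [0.55212767 0.04977589 0.128     ]
dish ((0.5289725661277771, 0.052297186106443405), 0.08779395371675491)
dish ((0.4971418082714081, 0.1300548017024994), 0.16878995299339294)
```

View pics/v6.png

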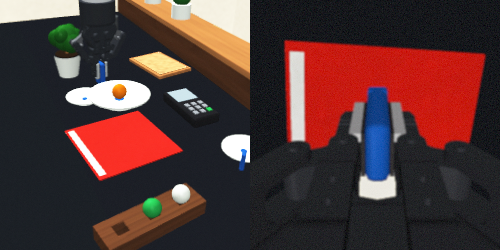

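The dish is lifted level. The ball is in its middle at (120,91) of the left crop, and the handle is firmly held. I now turn it about its own axis, handle counter-clockwise.

```bash
python3 -m jog '[{"linear":[0,-0.018,0],"roll":-0.1},{"linear":[0,-0.036,0],"roll":-0.2},{"linear":[-0.001,-0.054,0],"roll":-0.3},{"linear":[-0.001,-0.072,0],"roll":-0.4},{"linear":[-0.002,-0.0895,0],"roll":-0.5},{"linear":[-0.002,-0.0895,0],"roll":-0.5},{"linear":[-0.002,-0.0895,0],"roll":-0.5},{"linear":[-0.002,-0.0895,0],"roll":-0.5},{"linear":[-0.002,-0.0895,0],"roll":-0.5},{"linear":[-0.002,-0.0895,0],"roll":-0.5},{"linear":[-0.002,-0.0895,0],"roll":-0.5},{"linear":[-0.002,-0.0895,0],"roll":-0.5}]'
python3 -m jog '[{"linear":[-0.002,-0.0895,0],"roll":-0.5},{"linear":[-0.002,-0.0895,0],"roll":-0.5},{"linear":[-0.002,-0.0895,0],"roll":-0.5},{"linear":[-0.002,-0.0895,0],"roll":-0.5},{"linear":[-0.002,-0.0895,0],"roll":-0.5},{"linear":[-0.002,-0.0895,0],"roll":-0.5},{"linear":[-0.002,-0.0895,0],"roll":-0.5},{"linear":[-0.002,-0.0895,0],"roll":-0.5},{"linear":[-0.002,-0.0895,0],"roll":-0.5},{"linear":[-0.002,-0.0895,0],"roll":-0.5},{"linear":[-0.002,-0.0895,0],"roll":-0.5},{"linear":[-0.002,-0.0895,0],"roll":-0.5}]'
python3 - <<'E'
from h import *
e=np.radians(187.9);delta(.5545+.082*np.cos(e),.049+.082*np.sin(e),.129,97.9)
s=env.observe();p=s['position']-.082*s['tool_rot'][:,0];print('dish',p)
E
```

```text
time_s: 14.63
position: [0.5029, 0.1169, 0.1289]
tool_rot: [[-0.603, 0.798, -0.0], [0.798, 0.603, -0.0], [0.0, -0.0, -1.0]]
ft_force: [0.5, -0.6, -1.3]
grip_width: 0.0116
gripper_force: 63.2
time_s: 15.63
position: [0.4767, 0.0834, 0.1289]
tool_rot: [[-0.921, 0.389, -0.0], [0.389, 0.921, -0.0], [0.0, -0.0, -1.0]]
ft_force: [-0.8, 0.3, -0.3]
grip_width: 0.0111
gripper_force: 63.2
t 15.63 pos [0.4767 0.0834 0.1289] yaw_y 67.09 units [-0.366 -1.086 -0.002] roll units -6.162 F [-0.8  0.3 -0.3] w 0.0111 gf 63.2 tilt 0.01
dish [0.55223029 0.05150247 0.1289056 ]
```

```bash
python3 -m jog '[{"linear":[-0.002,-0.0895,0],"roll":-0.5},{"linear":[-0.002,-0.0895,0],"roll":-0.5},{"linear":[-0.002,-0.0895,0],"roll":-0.5},{"linear":[-0.002,-0.0895,0],"roll":-0.5},{"linear":[-0.002,-0.0895,0],"roll":-0.5},{"linear":[-0.002,-0.0895,0],"roll":-0.5},{"linear":[-0.002,-0.0895,0],"roll":-0.5},{"linear":[-0.002,-0.0895,0],"roll":-0.5},{"linear":[-0.002,-0.0895,0],"roll":-0.5},{"linear":[-0.002,-0.0895,0],"roll":-0.5},{"linear":[-0.001,-0.072,0],"roll":-0.4},{"linear":[-0.001,-0.054,0],"roll":-0.3}]'
python3 -m jog '[{"linear":[0,-0.036,0],"roll":-0.2},{"linear":[0,-0.036,0],"roll":-0.2},{"linear":[0,-0.011,0],"roll":-0.06},{"linear":[0,0,0],"roll":0},{"linear":[0,0,0],"roll":0},{"linear":[0,0,0],"roll":0}]'
python3 - <<'E'
from h import *
e=np.radians(187.9);delta(.5545+.082*np.cos(e),.049+.082*np.sin(e),.129,97.9)
s=env.observe();p=s['position']-.082*s['tool_rot'][:,0];print('dish',p)
E
```

```text
time_s: 16.63
position: [0.4706, 0.0434, 0.1289]
tool_rot: [[-0.995, -0.097, -0.0], [-0.097, 0.995, -0.0], [0.0, -0.0, -1.0]]
ft_force: [-0.7, 0.6, -0.9]
grip_width: 0.0112
gripper_force: 63.2
time_s: 17.13
position: [0.4711, 0.0404, 0.1289]
tool_rot: [[-0.991, -0.134, -0.0], [-0.134, 0.991, 0.0], [0.0, 0.0, -1.0]]
ft_force: [0.4, 1.0, -0.8]
grip_width: 0.0115
gripper_force: 63.2
t 17.13 pos [0.4711 0.0404 0.1289] yaw_y 97.7 units [-0.044 -0.073 -0.002] roll units -0.041 F [ 0.4  1.  -0.8] w 0.0115 gf 63.2 tilt 0.0
dish [0.55238289 0.05138229 0.12893895]
```

Small centring shift, settle, then a check.

```bash
python3 -m jog '[{"linear":[-0.005,-0.01,0],"roll":0},{"linear":[-0.01,-0.015,0],"roll":-0.02},{"linear":[-0.013,-0.02,0],"roll":-0.02},{"linear":[-0.01,-0.015,0],"roll":0},{"linear":[-0.005,-0.01,0],"roll":0},{"linear":[0,0,0],"roll":0},{"linear":[0,0,0],"roll":0},{"linear":[0,0,0],"roll":0},{"linear":[0,0,0],"roll":0},{"linear":[0,0,0],"roll":0},{"linear":[0,0,0],"roll":0},{"linear":[0,0,0],"roll":0}]'
python3 - <<'E'
from h import *
for n in('side','top'):
    c=optics.calibration(n);im=optics.get_image(n);cv2.imwrite(f'pics/{n}7.png',im[:,:,::-1])
    for b in blobs(im,'orange',(150,100,400,384),10): print(n,'or',b[0],b[1],plane(c,b[0],.128)[0])
    for q in blobs(im,'white',(170,100,300,240),800):
        h=cv2.convexHull(np.argwhere(q[2])[:,::-1].astype(np.int32)).reshape(-1,2)
        w=plane(c,h,.125)[:,:2];print('dish',cv2.minEnclosingCircle(w.astype(np.float32)))
e=np.radians(187.9);delta(.5545+.082*np.cos(e),.049+.082*np.sin(e),.129,97.9)
a,b=[cv2.imread(f'pics/{n}7.png') for n in('side','top')]
f=lambda x:cv2.resize(x,(400,400),interpolation=cv2.INTER_CUBIC)
cv2.imwrite('pics/v7.png',np.hstack([f(a[80:280,130:330]),f(b[120:270,190:340])]))
E
```

```text
time_s: 18.13
position: [0.4732, 0.0378, 0.1289]
tool_rot: [[-0.99, -0.138, 0.0], [-0.138, 0.99, 0.0], [-0.0, 0.0, -1.0]]
ft_force: [-0.7, -0.2, -1.6]
grip_width: 0.0113
gripper_force: 63.2
side or [230.03448276 170.83448276] [224 164  13  14 145] [0.55422885 0.04929221 0.128     ]
dish ((0.552342414855957, 0.04322671517729759), 0.07006547600030899)
dish ((0.5302867889404297, 0.03212938457727432), 0.09709428250789642)
dish ((0.5180456638336182, 0.250657320022583), 0.046809520572423935)
t 18.23 pos [0.4732 0.0378 0.1289] yaw_y 97.9 units [-0.001 -0.002 -0.002] roll units 0.001 F [ 0.5 -0.3 -0.1] w 0.0113 gf 63.2 tilt 0.0
```

View pics/v7.png

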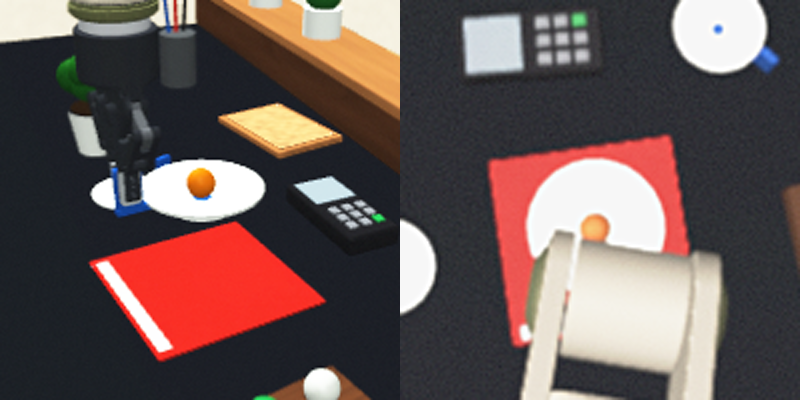

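The dish is level over the mat, with the ball in its middle at (201,183) left and (594,227) right. The handle points to the striped edge, so I hand in.

```bash
python3 -c "
from rig import env
print(env.close_job())"
```

```text
the job is handed in; nothing more can be done
None
```

The job is handed in at about 18 s: the arm is holding the dish level about 10 cm above the middle of the mat, its handle pointing to the striped edge and the orange sweet resting in its middle; the judge's verdict was not shown.

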